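# Level the pastry slab

## Robot

A 7-joint arm with a two-finger parallel gripper is mounted at the origin on a cart in front of the work surface, level with it; the furniture and walls round the work are solid. World frame = base frame: x ahead of the robot, y to its left, z up, the work surface at z = 0. Lengths are in m, angles in rad, forces in N, time in s.
With the tool pointing down it reaches from about 0.425 to 1.025 m from the base axis. Payload 9.4 kg.
Tool frame: the origin (TCP) lies on the centre line of the jaws, within the pads' length; the fingertips stand 25 mm ahead of it and the grasp point (between the pads) lies 6 mm ahead of it; z points along the fingers, y is the direction in which the jaws open and shut (so a half turn about z gives the same grasp; the last joint's range is limited). The gripper opens to 93 mm and grips with 3 to 60 N. Pads are 15 mm wide; open, the fingers measure 128 mm over their backs; the gripper's body (75 mm by 188 mm) begins 65 mm behind the grasp point.
Start: joints at [1.073, 0.599, -0.003, 1.599, 0.002, 0.943, -0.08], TCP at [0.296, -0.662, 0.244] pointing down, gripper open.
Joint ranges: [-2.57, 2.57], [-0.35, 1.97], [-1.29, 1.29], [0.11, 2.56], [-1.05, 4.19], [0.11, 1.86], [-2.63, 2.63]. Speed limits (rad/s): [2.22, 2.22, 3.01, 3.01, 3.14, 3.14, 3.14].

## Interface

Orientations are given as [roll, pitch, yaw] about the fixed x, y, z axes, in that order (R = Rz(yaw) Ry(pitch) Rx(roll)).
In Python, from cell import readout, vision, workorder gives the robot as it stands.
- The arm moves only by the tool play_rows, never from a script. Its argument "moves" is a list that holds one entry, the list of rows, each a list of 7 numbers: the shift along the tool's x, y, z in mm, then the turn, a rotation vector about the tool's x, y, z in rad, then the opening, from 0 (shut) to 1 (fully open). In form: [[[x, y, z, ax, ay, az, hand], ...]]. A call has 1 to 10 rows; each row is the pose to reach, as a shift and turn from the pose commanded when the call began, along the tool's axes at that moment; what a row does not reach only later rows make up. A row lasts 1/12 s, in which the tool goes at most 41.7 mm and 7.16 degrees, less where a joint would pass 70% of its speed; a pose out of reach is approached as far as the arm can. A call with a gripper value outside its range is refused whole. The fingers move at their own pace and stop on an object; "force" is the grip in N (left out, the last holds). Time passes only in rows, so rows that repeat a pose let the fingers close. It gives the time, the measured TCP pose, the force and the opening at its end, in the units of the state.
- readout.get_state(): the state, without advancing time (a new reading comes with each control period).
- vision.capture(name): name is "scene" or "side" or "wrist"; returns a dict with "image" (384x512x3 uint8, red, green, blue), "intrinsics" (3x3 intrinsics, pixels), "R" (3x3) and "t" (3): a world point X has camera coordinates R X + t. Camera axes: x right, y down, z forward; pixel columns grow to the right and rows downward; lengths in m; the calibration is good to about 2 mm. The wrist camera is an equidistant fisheye: a pixel r from the principal point sees the ray r / f radians off the axis. A picture is of the moment at which its call begins. There is no depth.
- workorder.hand_in(): hands the job in, once; it reports no verdict.
The state is a dict: "t": time; "qpos": joint angles; "dq": joint speeds; "joint_torque": joint torques, N m; "tool_pos": TCP position; "tcp_rot": TCP orientation; "wrist_force": force on the tool from outside, world axes, zero at the start; "moment": the same for the moment, N m; "finger_gap": finger opening in m.
Only numpy, scipy, OpenCV 4.12 (cv2) and the standard library are available. Lean on these libraries where they do the work, as an engineer would, in place of code of your own. Each camera call takes 0.05 s, during which the arm holds its last target.

## Task

The screw-foot end of the marble pastry slab has sunk. Set the spirit level down lengthways on the middle of the slab (do not drop it), let go, and turn the knob of the levelling screw until the bubble stands between the vial's two black lines. Last, to prove that the slab stands firm, press the level down onto it with about 10 newtons and finish still pressing, bubble between its lines; do not shove the slab or knock the cup, tumbler or salt shaker about.

Things in the scene. Friction and masses are not known exactly. Their poses are not given: they have to be found in the camera images.
- slab: Marble slab 180 x 300 mm in a steel frame 186 x 306 mm, 3.2 kg, loose on the worktop. Origin: centre of its plan, at its feet (z = 0 when level); y along its length towards the levelling screw. Two fixed rubber feet at y = -115 mm (x = -70, +70 mm); the third is the screw at y = +190 mm in a lug 40 mm wide that ends at y = 214 mm. At the start the screw end hangs about 1.5 to 3.3 mm low.
- slab_top (a point): Middle of the slab's marble top face, 40 mm above the slab's origin: where the middle of the level belongs. Axes as the slab's.
- knob_grip (a point): Middle of the screw's round ribbed black knob, 39 mm across, 24 mm tall, upright axis, about 60 mm above the worktop; only a thin screw and a 22 mm nut beneath. Grip it from above at any yaw. Right-hand thread, 4 mm per turn (0.64 mm per rad): clockwise seen from above raises the slab's screw end. Friction about 0.06 N m; stays where left.
- level: Spirit level: aluminium bar with black end caps, 180 mm long (x), 28 mm wide (y), 34 mm tall, about 0.25 kg, lying on the worktop right of the slab. Origin: centre of its underside, z up. Plain sides, to grip across the width. Middle 43 mm of the top: window with the vial along x; beside it, 32 to 76 mm from the middle, flat rubber pads on top, good to press on.
- bubble (a joint): Place of the bubble along the level's x from the vial's middle, m; 0 = centred. The bubble (12 mm long, pale, in yellow-green liquid) moves to the higher end, 1 mm per mrad of slope, up to 14 mm either way; settles about 1.5 s after a movement. The black lines are 16 mm apart: it is between them when within 2 mm of the middle.
- espresso_cup: Brown espresso cup, 67 x 94 x 58 mm, in front of the slab's left end; leave alone. Origin: centre of its underside.
- tumbler: Clear drinking glass, 76 mm across, 86 mm tall, at the back right; leave alone. Origin: centre of its underside.
- salt_shaker: Salt shaker, 44 mm across, 90 mm tall, behind the right end of the slab; leave alone. Origin: centre of its underside.

How it is judged:
On the way, in this order (a step that is already met when the one before it is completed fails the run):
1. the level is set down on the slab while the hand still holds it (contact force between the fingers and level above 0.5 N and contact force between level and slab above 0.5 N), for 0.05 s.
2. the level lies lengthways on the middle of the slab, let go (x of level in the frame of slab_top between -0.045 and 0.045 m and y of level in the frame of slab_top between -0.06 and 0.06 m and z of level in the frame of slab_top below 0.003 m and angle between the x axis of level and the y axis of slab, either way round below 0.14 rad and contact force between level and slab above 0.5 N and contact force between the fingers and level below 0.2 N), for 0.2 s.
3. the knob has brought the slab level: the bubble stands between the lines, nothing touching the level (value of joint bubble between -0.002 and 0.002 m and angle between slab's own z axis and vertical below 0.004 rad and contact force between the fingers and level below 0.2 N and contact force between level and slab above 0.5 N), for 0.3 s.
At the end, for the whole second after the job is handed in: The level lies along the slab (within 8 deg; its middle within 45 mm across, 60 mm along of the slab's middle), pressed by the fingers so that it bears on the slab with 6 to 30 N, its weight included; bubble within 2 mm of the middle, slab level to 4 mrad (value of joint bubble between -0.002 and 0.002 m and angle between slab's own z axis and vertical below 0.004 rad and x of level in the frame of slab_top between -0.045 and 0.045 m and y of level in the frame of slab_top between -0.06 and 0.06 m and z of level in the frame of slab_top below 0.003 m and angle between the x axis of level and the y axis of slab, either way round below 0.14 rad and contact force between level and slab between 6 and 30 N and contact force between the fingers and level above 3 N); the arm keeps its last pose, push and grip.
It fails at once if the slab is shoved more than 40 mm (distance of slab from where it was at the start of the episode above 0.04 m).
It fails at once if a bystander is knocked away or over (distance of any of espresso_cup, tumbler, salt_shaker from where it was at the start of the episode above 0.03 m or angle between any of espresso_cup, tumbler, salt_shaker's own z axis and vertical above 0.5 rad).
It also fails if it takes over 72 s, if anything falls off the work surface, if the arm or the gripper's body presses on something with over 40 N, if the wrist force passes 120 N, or if a joint passes its speed limit or range.

## Working session

There is one attempt and no reset: what is moved stays moved. The work goes in short steps, Python scripts to look and compute and a tool call to move; the robot and the scene stay as the last step left them, time stands still between calls to the robot, and variables do not carry over. Pictures are saved under pics/ and viewed, and the job is handed in when it is done.

Besides the shell and the picture viewer there is one more tool, called after ">>>" by a JSON object that holds its "api" and its "payload", one argument or row to a line. play_rows: Moves the arm, as the interface text tells. Its arguments: {"type":"object","properties":{"moves":{"type":"array","items":{"type":"array","items":{"type":"array","items":{"type":"number"}}}},"force":{"type":"number"}},"required":["moves"]}

```bash
ls; mkdir -p pics; python3 - <<'E'
from cell import readout, vision, workorder
import cv2
s=readout.get_state()
for k,v in s.items(): print(k,v)
for n in ["scene","side","wrist"]:
    c=vision.capture(n)
    cv2.imwrite(f"pics/{n}0.png",c["image"][:,:,::-1])
    print(n,c["intrinsics"],c["R"],c["t"])
E
```

```text
pics
t 0.0
qpos [ 1.07326578  0.60012264 -0.00250144  1.60010483  0.00182873  0.94289215
 -0.07981288]
dq [ 0.00150924 -0.00142962 -0.00164181  0.00046778  0.00051594 -0.00069473
  0.00067957]
joint_torque [ 4.51470642e-04 -7.65073371e+01  1.49781078e+00 -2.52355796e+01
 -5.23566327e-02  1.67551660e-02  1.42862800e-04]
tool_pos [ 0.2959559  -0.66136639  0.24277129]
tcp_rot [-3.14007795e+00  1.86967400e-04  4.20858661e-01]
wrist_force [-0.30310557  0.08668436 -0.07970137]
moment [-0.03057869  0.03760533  0.01501123]
finger_gap 0.09261278833519687
scene [[478.56310879   0.         249.77851817]
 [  0.         478.56310879 190.96347555]
 [  0.           0.           1.        ]] [[-0.37923443 -0.92526385  0.00824913]
 [-0.62311872  0.24878449 -0.74150478]
 [ 0.68403531 -0.28634433 -0.67089687]] [0.12505157 0.35541007 1.11025738]
side [[450.97035797   0.         250.37479686]
 [  0.         450.97035797 197.35842356]
 [  0.           0.           1.        ]] [[ 0.98861823 -0.14966934  0.01526691]
 [-0.05748498 -0.46957603 -0.88101863]
 [ 0.13903045  0.87011346 -0.47283517]] [-0.48769863  0.06927379  1.46870219]
wrist [[297.31863964   0.         260.740966  ]
 [  0.         297.31863964 193.8651585 ]
 [  0.           0.           1.        ]] [[ 0.40802291 -0.91297052 -0.0014648 ]
 [-0.87367844 -0.3909272   0.28958921]
 [-0.26495904 -0.11687927 -0.95714991]] [-0.72435837 -0.0337276   0.39118466]
```

View pics/scene0.png

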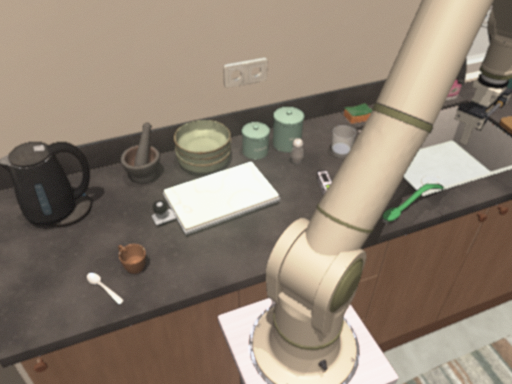

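View pics/side0.png

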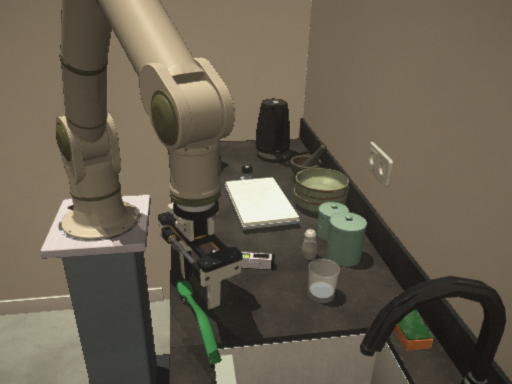

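View pics/wrist0.png

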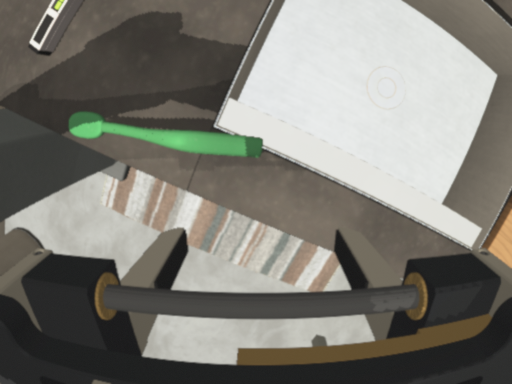

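```bash
cat > h.py <<'E'
from cell import readout, vision, workorder
import cv2, numpy as np
from scipy.spatial.transform import Rotation as Rot
def crop(src,out,x0,y0,x1,y1,f):
    im=cv2.imread(src)[y0:y1,x0:x1]
    cv2.imwrite(out,cv2.resize(im,None,fx=f,fy=f,interpolation=cv2.INTER_CUBIC))
def ray(c,u,v):
    K=c["intrinsics"];x=(u-K[0,2])/K[0,0];y=(v-K[1,2])/K[1,1]
    if c.get("fish"):
        r=np.hypot(x,y); d=np.array([np.sin(r)*x/max(r,1e-9),np.sin(r)*y/max(r,1e-9),np.cos(r)])
    else: d=np.array([x,y,1.])
    R=np.array(c["R"]);return -R.T@np.array(c["t"]), R.T@d
def onz(c,u,v,z):
    o,d=ray(c,u,v); return o+d*(z-o[2])/d[2]
def proj(c,X):
    K=c["intrinsics"];p=np.array(c["R"])@np.array(X)+np.array(c["t"])
    if c.get("fish"):
        th=np.arctan2(np.hypot(p[0],p[1]),p[2]);n=np.hypot(p[0],p[1])
        return np.array([K[0,0]*th*p[0]/n+K[0,2],K[1,1]*th*p[1]/n+K[1,2]])
    return np.array([K[0,0]*p[0]/p[2]+K[0,2],K[1,1]*p[1]/p[2]+K[1,2]])
def cap(n,out=None):
    c=vision.capture(n); c["fish"]=(n=="wrist")
    if out: cv2.imwrite(out,c["image"][:,:,::-1])
    return c
E
python3 - <<'E'
from h import *
crop("pics/scene0.png","pics/s1.png",140,130,360,280,3.6)
crop("pics/side0.png","pics/d1.png",210,150,350,280,5)
E
```

```text
(no output)
```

View pics/s1.png

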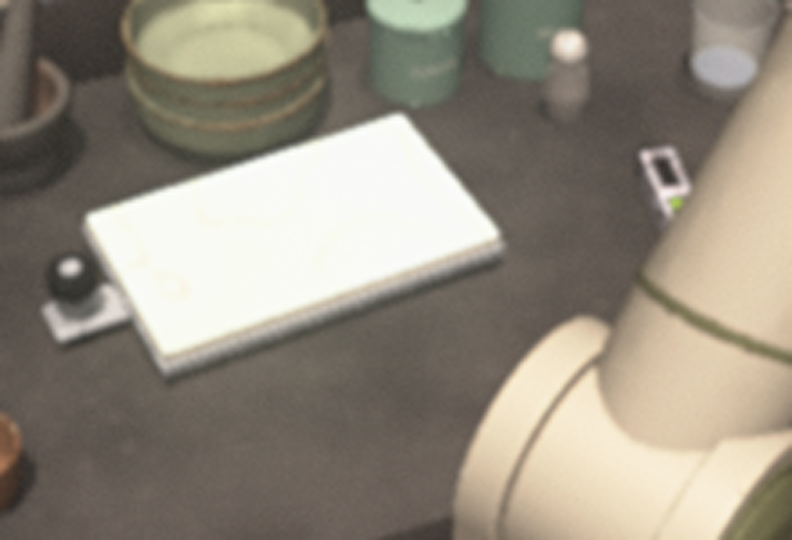

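View pics/d1.png

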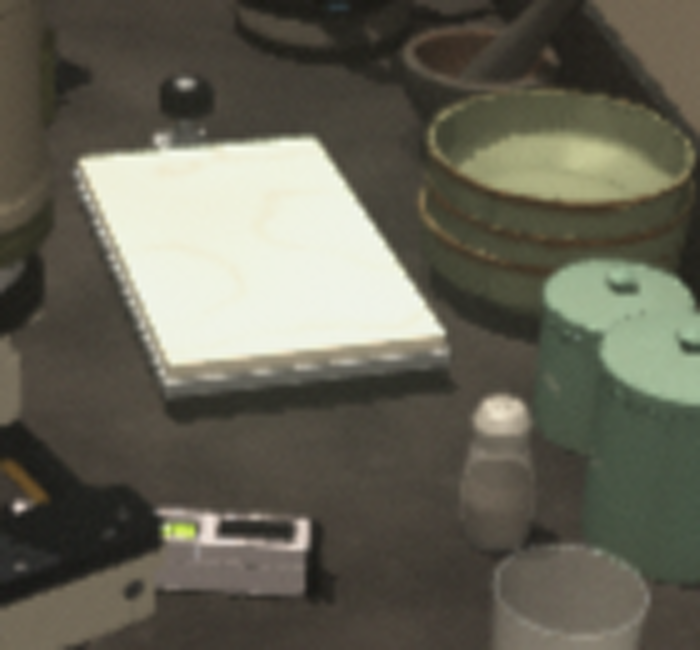

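```bash
python3 - <<'E'
from h import *
c=cap("scene"); d=cap("side"); w=cap("wrist")
S=[(87,215),(403,115),(500,240),(165,360)]
for p in S: print("slab sc",onz(c,140+p[0]/3.6,130+p[1]/3.6,.04)[:2])
D=[(80,160),(316,137),(445,335),(167,370)]
for p in D: print("slab sd",onz(d,210+p[0]/5,150+p[1]/5,.04)[:2])
for p in [(640,150),(678,148),(677,202)]: print("lev sc",onz(c,140+p[0]/3.6,130+p[1]/3.6,.034)[:2])
for p in [(312,518),(305,547),(180,530)]: print("lev sd",onz(d,210+p[0]/5,150+p[1]/5,.034)[:2])
for p in [(31,41),(43,52),(58,5)]: print("lev wr",onz(w,*p,.034)[:2])
print("knob top sc",onz(c,140+72/3.6,130+266/3.6,.07)[:2], "sd",onz(d,210+187/5,150+84/5,.07)[:2])
print("salt",onz(c,140+567/3.6,130+118/3.6,.0)[:2]);print("tumb",onz(c,140+723/3.6,130+70/3.6,.0)[:2])
print("salt",onz(d,210+500/5,150+545/5,.0)[:2])
E
```

```text
slab sc [0.5966294  0.16994096]
slab sc [ 0.62241128 -0.12715659]
slab sc [ 0.44021689 -0.1385521 ]
slab sc [0.41261657 0.1571129 ]
slab sd [0.42460315 0.13867649]
slab sd [0.60179571 0.15613426]
slab sd [ 0.62686243 -0.1358538 ]
slab sd [ 0.44761378 -0.15551939]
lev sc [ 0.50631022 -0.30568829]
lev sc [ 0.49629372 -0.33828903]
lev sc [ 0.4332487  -0.30203432]
lev sd [ 0.50757413 -0.31105861]
lev sd [ 0.49856844 -0.33722465]
lev sd [ 0.43324995 -0.31285984]
lev wr [ 0.3483212  -0.27449894]
lev wr [ 0.33829823 -0.30793572]
lev wr [ 0.40845528 -0.3027239 ]
knob top sc [0.50891032 0.20165121] sd [0.5106637  0.19564896]
salt [ 0.60769473 -0.28724053]
tumb [ 0.61828316 -0.46066336]
salt [ 0.61986796 -0.30397307]
```

```bash
cat >> h.py <<'E'
def rel(pos,yaw,s=None,roll=np.pi,pitch=0):
    s=s or readout.get_state()
    R0=Rot.from_euler("xyz",s["tcp_rot"]); 
    R1=Rot.from_euler("xyz",[roll,pitch,yaw])
    d=R0.inv().apply(np.array(pos)-s["tool_pos"])*1000
    rv=(R0.inv()*R1).as_rotvec()
    print("rel",np.round(d,1),np.round(rv,4))
E
python3 - <<'E'
from h import *
c=cap("wrist"); R=c["R"]; print(-R.T@c["t"]); 
rel([.36,-.31,.25],-.24)
rel([.42,-.31,.25],-.24)
E
```

```text
[ 0.36978896 -0.62890905  0.38359909]
rel [ 202.  -294.9   -6.5] [-3.000e-04  2.000e-04  6.608e-01]
rel [ 256.7 -270.4   -6.5] [-3.000e-04  2.000e-04  6.608e-01]
```

>>> {"api": "play_rows", "payload": {
  "moves": [
    [[257,-270,-6,0,0,0.66,1],[257,-270,-6,0,0,0.66,1],[257,-270,-6,0,0,0.66,1],[257,-270,-6,0,0,0.66,1],[257,-270,-6,0,0,0.66,1],[257,-270,-6,0,0,0.66,1],[257,-270,-6,0,0,0.66,1],[257,-270,-6,0,0,0.66,1],[257,-270,-6,0,0,0.66,1],[257,-270,-6,0,0,0.66,1]]
  ]
}}

```text
t: 1.18
tool_pos: [0.4235, -0.3027, 0.2497]
tcp_rot: [-3.138, -0.0, -0.23]
wrist_force: [-0.3, 0.6, 0.3]
finger_gap: 0.0934
```

```bash
python3 - <<'E'
from h import *
c=cap("wrist","pics/w1.png");cap("scene","pics/s2.png");cap("side","pics/d2.png")
s=readout.get_state();print(s["t"],s["tool_pos"],s["tcp_rot"],s["qpos"])
crop("pics/w1.png","pics/w1b.png",0,0,512,384,1.5)
E
```

```text
1.3333 [ 0.42061636 -0.31046879  0.24989762] [ 3.14104568e+00 -5.12873572e-04 -2.38096191e-01] [ 0.40558599  0.35202473  0.16183944  2.0605775  -0.08247864  0.73425999
 -1.18998271]
```

View pics/w1b.png

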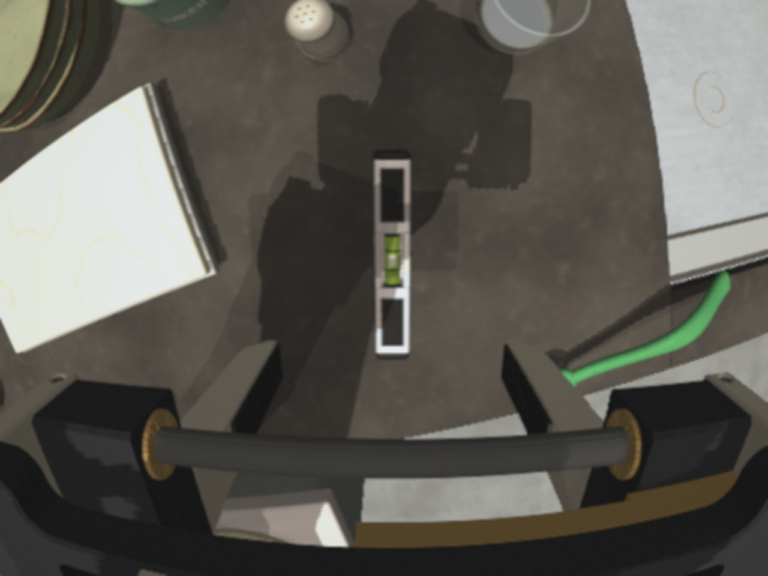

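View pics/s2.png

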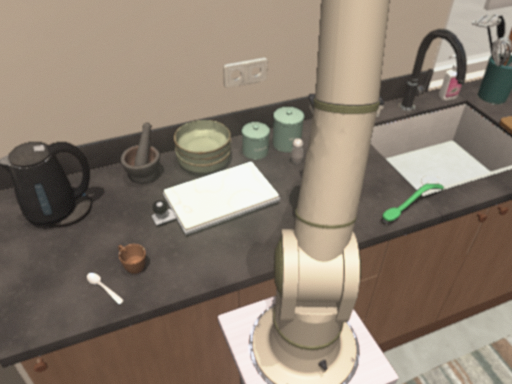

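```bash
python3 - <<'E'
from h import *
c=cap("wrist")
P=[onz(c,u/1.5,v/1.5,.034)[:2] for u,v in [(376,153),(410,153),(377,357),(409,357),(393,260)]]
print(np.round(P,4))
a=(P[0]+P[1])/2;b=(P[2]+P[3])/2
print("ctr",(a+b)/2,"len",np.linalg.norm(a-b),"yaw",np.arctan2(*(a-b)[::-1]))
# slab right end corners
for u,v,z in [(145,85,.04),(212,271,.04),(18,352,.04)]: print(onz(c,u/1.5,v/1.5,z)[:2])
print("salt",onz(c,318/1.5,45/1.5,0)[:2])
E
```

```text
[[ 0.5073 -0.3196]
 [ 0.501  -0.3456]
 [ 0.3383 -0.2779]
 [ 0.3316 -0.3053]
 [ 0.4197 -0.3121]]
ctr [ 0.41953769 -0.31211458] len 0.17412037731613686 yaw -0.23760580416188792
[ 0.62427542 -0.14405385]
[ 0.4497007 -0.1600852]
[0.42656618 0.13326065]
salt [ 0.61590556 -0.29301495]
```

>>> {"api": "play_rows", "payload": {
  "moves": [
    [[0,2,40,0,0,0,1],[0,2,80,0,0,0,1],[0,2,120,0,0,0,1],[0,2,155,0,0,0,1],[0,2,185,0,0,0,1],[0,2,205,0,0,0,1],[0,2,216,0,0,0,1],[0,2,220,0,0,0,1],[0,2,220,0,0,0,1]]
  ]
}}

```text
t: 2.13
tool_pos: [0.4193, -0.3133, 0.0291]
tcp_rot: [3.141, 0.001, -0.241]
wrist_force: [-0.0, -0.2, 0.3]
finger_gap: 0.093
```

>>> {"api": "play_rows", "payload": {
  "moves": [
    [[0,0,0,0,0,0,0],[0,0,0,0,0,0,0],[0,0,0,0,0,0,0],[0,0,0,0,0,0,0],[0,0,0,0,0,0,0],[0,0,0,0,0,0,0],[0,0,0,0,0,0,0]]
  ],
  "force": 25
}}

```text
t: 2.72
tool_pos: [0.4201, -0.3122, 0.0299]
tcp_rot: [3.141, -0.0, -0.239]
wrist_force: [-0.1, -0.3, 0.0]
finger_gap: 0.0511
```

>>> {"api": "play_rows", "payload": {
  "moves": [
    [[0,0,0,0,0,0,0],[0,0,0,0,0,0,0],[0,0,0,0,0,0,0],[0,0,0,0,0,0,0],[0,0,0,0,0,0,0],[0,0,0,0,0,0,0]]
  ]
}}

```text
t: 3.22
tool_pos: [0.42, -0.3121, 0.0296]
tcp_rot: [-3.141, 0.0, -0.239]
wrist_force: [1.1, 3.5, 3.8]
finger_gap: 0.0279
```

>>> {"api": "play_rows", "payload": {
  "moves": [
    [[0,0,-10,0,0,0,0],[0,0,-40,0,0,0,0],[0,0,-75,0,0,0,0],[0,0,-105,0,0,0,0],[0,0,-120,0,0,0,0],[0,0,-120,0,0,0,0]]
  ]
}}

```text
t: 3.72
tool_pos: [0.4208, -0.3138, 0.1533]
tcp_rot: [3.139, -0.005, -0.24]
wrist_force: [1.0, -0.4, -3.1]
finger_gap: 0.0275
```

```bash
python3 - <<'E'
from h import *
c=cap("wrist","pics/w2.png")
s=readout.get_state();print(s["t"],s["tool_pos"],s["tcp_rot"],s["qpos"],s["finger_gap"],s["wrist_force"])
rel([.524,0,.15],-.238+1.893)
rel([.524,0,.15],-.238+1.893-np.pi)
E
```

```text
3.7667 [ 0.42031785 -0.31316718  0.15142315] [ 3.14007071 -0.00348565 -0.23995888] [ 0.44028645  0.49744915  0.12869821  2.15046876 -0.12806671  0.4967949
 -1.1447356 ] 0.0275366381984561 [ 0.0849877  -0.90476878 -3.07943607]
rel [  26.3 -328.8    1. ] [ 4.300e-03 -9.000e-04 -1.895e+00]
rel [  26.3 -328.8    1. ] [-9.0000e-04 -4.0000e-03  1.2466e+00]
```

View pics/w2.png

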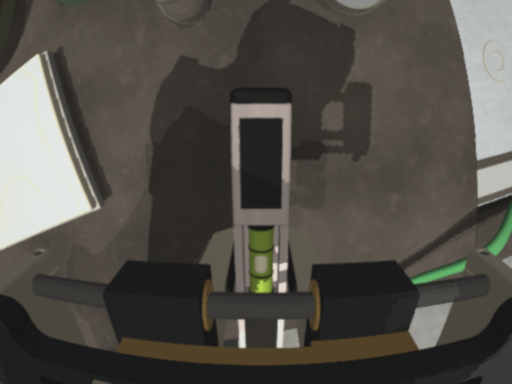

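>>> {"api": "play_rows", "payload": {
  "moves": [
    [[3,-33,0,0,0,-0.12,0],[6,-66,0,0,0,-0.24,0],[9,-99,0,0,0,-0.36,0],[12,-132,0,0,0,-0.48,0],[14,-165,0,0,0,-0.6,0],[16,-198,0,0,0,-0.72,0],[18,-230,0,0,0,-0.84,0],[20,-260,0,0,0,-0.96,0],[22,-280,0,0,0,-1.08,0],[24,-300,0,0,0,-1.2,0]]
  ]
}}

```text
t: 4.6
tool_pos: [0.5139, -0.0248, 0.1482]
tcp_rot: [-3.139, 0.001, 0.968]
wrist_force: [0.4, -1.1, -2.2]
finger_gap: 0.0278
```

```bash
python3 - <<'E'
from h import *
s=readout.get_state();print(s["t"],s["tool_pos"],s["tcp_rot"],s["qpos"],s["finger_gap"],s["wrist_force"])
rel([.524,0,.15],-.238+1.893)
E
```

```text
4.6 [ 0.51387399 -0.02484584  0.14815328] [-3.13943278e+00  9.20088370e-04  9.67928450e-01] [ 0.05951663  0.4962001  -0.1687963   2.15631219  0.16525725  0.5030798
 -0.83737813] 0.0278217088458618 [ 0.41847303 -1.11175138 -2.21810539]
rel [26.2 -5.8 -1.9] [-2.400e-03  1.000e-04 -6.871e-01]
```

>>> {"api": "play_rows", "payload": {
  "moves": [
    [[5,-1,0,0,0,-0.12,0],[10,-2,0,0,0,-0.24,0],[15,-4,0,0,0,-0.36,0],[20,-5,0,0,0,-0.48,0],[26,-6,0,0,0,-0.6,0],[26,-6,0,0,0,-0.687,0],[26,-6,0,0,0,-0.687,0],[26,-6,0,0,0,-0.687,0]]
  ]
}}

```text
t: 5.27
tool_pos: [0.5236, -0.0022, 0.1484]
tcp_rot: [-3.139, -0.001, 1.644]
wrist_force: [-0.9, -0.3, -2.2]
finger_gap: 0.0279
```

```bash
python3 - <<'E'
from h import *
s=readout.get_state();print(s["t"],s["tool_pos"],s["tcp_rot"],s["qpos"],s["finger_gap"],s["wrist_force"])
rel([.524,0,.15],1.655)
cap("wrist","pics/w3.png");cap("scene","pics/s3.png");cap("side","pics/d3.png")
crop("pics/s3.png","pics/s3b.png",120,120,320,270,3.6)
crop("pics/d3.png","pics/d3b.png",190,120,350,260,4)
E
```

```text
5.2667 [ 0.5235848  -0.00218038  0.1483636 ] [-3.13932253e+00 -7.17293149e-04  1.64426144e+00] [ 0.15400652  0.52074595 -0.36204704  2.12761112  0.34197741  0.55010813
 -0.38496549] 0.02793384497008163 [-0.85905573 -0.34071984 -2.23878701]
rel [ 2.1  0.6 -1.6] [-0.0023 -0.0007 -0.0107]
```

View pics/w3.png

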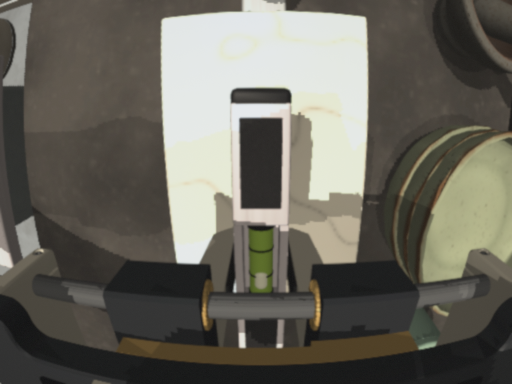

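View pics/s3b.png

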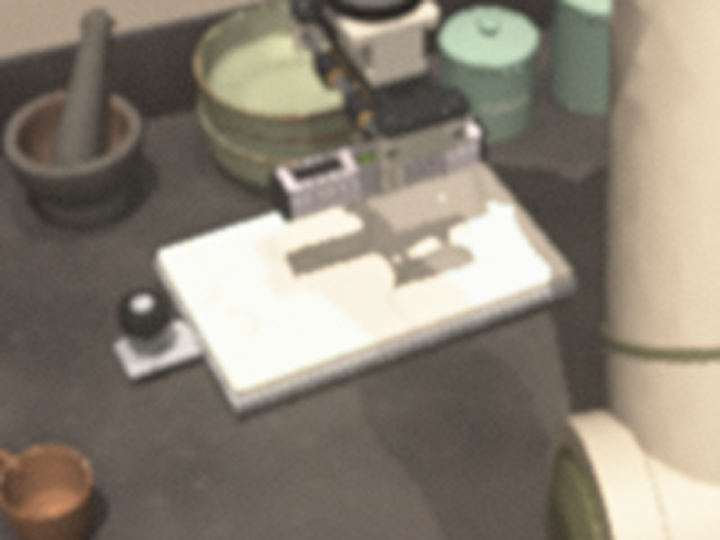

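View pics/d3b.png

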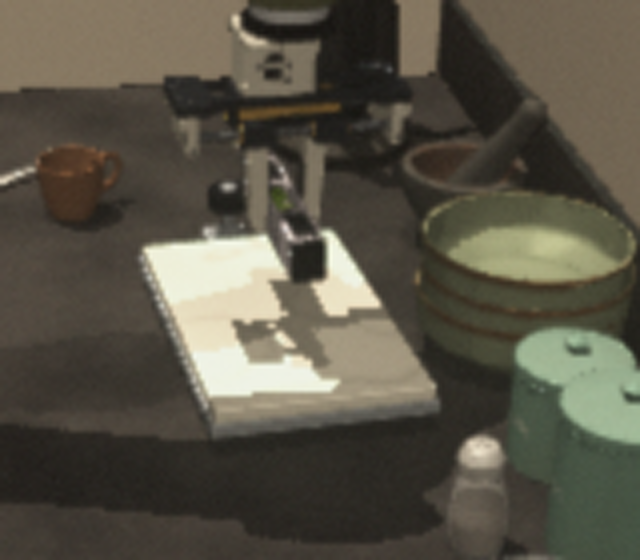

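```bash
python3 - <<'E'
from h import *
c=cap("wrist")
for p in [(163,21),(366,22),(163,120),(366,120),(177,262),(357,250)]: print(p,onz(c,*p,.039)[:2])
print(proj(c,[.51,.198,.07]))
E
```

```text
(163, 21) [0.42796841 0.15161093]
(366, 22) [0.60267838 0.16441738]
(163, 120) [0.43412358 0.06309736]
(366, 120) [0.60959404 0.07644451]
(177, 262) [ 0.44560198 -0.07381499]
(357, 250) [ 0.62179403 -0.04761849]
[262.13694347 -42.19151475]
```

>>> {"api": "play_rows", "payload": {
  "moves": [
    [[5,2,30,0,0,-0.011,0],[5,2,55,0,0,-0.011,0],[5,2,68,0,0,-0.011,0],[5,2,74,0,0,-0.011,0],[5,2,75,0,0,-0.011,0],[5,2,76,0,0,-0.011,0],[5,2,77,0,0,-0.011,0],[5,2,77,0,0,-0.011,0]]
  ]
}}

```text
t: 6.13
tool_pos: [0.5264, 0.0033, 0.0734]
tcp_rot: [3.14, 0.0, 1.658]
wrist_force: [-0.1, 0.6, -2.0]
finger_gap: 0.0278
```

```bash
python3 - <<'E'
from h import *
s=readout.get_state();print(s["t"],s["tool_pos"],s["tcp_rot"],s["finger_gap"],s["wrist_force"],s["moment"])
E
```

```text
6.1333 [0.52640818 0.00333624 0.07336006] [3.14022231e+00 8.43005775e-05 1.65837361e+00] 0.027809970733215093 [-0.14777479  0.57811749 -2.00819879] [-0.01523437 -0.05806041  0.06819988]
```

>>> {"api": "play_rows", "payload": {
  "moves": [
    [[0,0,0.5,0,0,0,0],[0,0,1,0,0,0,0],[0,0,1.5,0,0,0,0],[0,0,2,0,0,0,0],[0,0,2.5,0,0,0,0],[0,0,2.5,0,0,0,0]]
  ]
}}

```text
t: 6.63
tool_pos: [0.5259, 0.0034, 0.07]
tcp_rot: [-3.141, -0.0, 1.659]
wrist_force: [-0.5, -0.8, -1.9]
finger_gap: 0.0279
```

>>> {"api": "play_rows", "payload": {
  "moves": [
    [[0,0,0.5,0,0,0,0],[0,0,1,0,0,0,0],[0,0,1.5,0,0,0,0],[0,0,1.5,0,0,0,0]]
  ]
}}

```text
t: 6.97
tool_pos: [0.526, 0.0036, 0.0687]
tcp_rot: [3.141, -0.0, 1.659]
wrist_force: [0.2, 1.3, 1.8]
finger_gap: 0.028
```

>>> {"api": "play_rows", "payload": {
  "moves": [
    [[0,0,0.5,0,0,0,0],[0,0,1,0,0,0,0],[0,0,1,0,0,0,0]]
  ]
}}

```text
t: 7.22
tool_pos: [0.526, 0.0036, 0.0687]
tcp_rot: [3.141, 0.0, 1.659]
wrist_force: [-4.1, 2.1, 16.4]
finger_gap: 0.0279
```

```bash
python3 - <<'E'
from h import *
s=readout.get_state();print(s["t"],s["tool_pos"],s["tcp_rot"],s["finger_gap"],s["wrist_force"],s["moment"])
cap("side","pics/d4.png")
crop("pics/d4.png","pics/d4b.png",220,150,330,240,6)
E
```

```text
7.2167 [0.5260151  0.00361785 0.06866922] [3.14068800e+00 4.05705851e-04 1.65916334e+00] 0.02787081206226832 [-4.12203623  2.09544634 16.36435105] [-0.08286354  0.75816663 -0.10069782]
```

View pics/d4b.png

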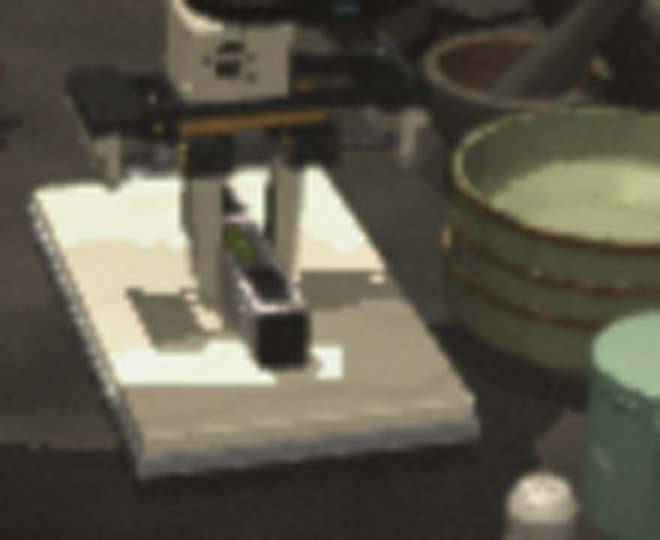

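>>> {"api": "play_rows", "payload": {
  "moves": [
    [[0,0,-0.5,0,0,0,0],[0,0,-0.8,0,0,0,0],[0,0,-0.8,0,0,0,0.4],[0,0,-0.8,0,0,0,0.5],[0,0,-0.8,0,0,0,0.6],[0,0,-0.8,0,0,0,0.6],[0,0,-0.8,0,0,0,0.6],[0,0,-0.8,0,0,0,0.6]]
  ]
}}

```text
t: 7.93
tool_pos: [0.5259, 0.0033, 0.0683]
tcp_rot: [-3.141, 0.0, 1.659]
wrist_force: [-0.6, -1.0, -0.3]
finger_gap: 0.0552
```

>>> {"api": "play_rows", "payload": {
  "moves": [
    [[0,0,-10,0,0,0,0.6],[0,0,-40,0,0,0,0.7],[0,0,-75,0,0,0,0.8],[0,0,-110,0,0,0,0.8],[0,0,-125,0,0,0,0.8],[0,0,-130,0,0,0,0.8]]
  ]
}}

```text
t: 8.43
tool_pos: [0.527, 0.0034, 0.202]
tcp_rot: [3.137, 0.0, 1.658]
wrist_force: [0.4, 0.4, -0.9]
finger_gap: 0.0743
```

```bash
python3 - <<'E'
from h import *
c=cap("wrist","pics/w5.png")
s=readout.get_state();print(s["t"],s["tool_pos"],s["tcp_rot"],s["qpos"],s["finger_gap"],s["wrist_force"],s["moment"])
crop("pics/w5.png","pics/w5b.png",0,0,512,384,1.5)
E
```

```text
8.4833 [0.52677278 0.00324499 0.2011206 ] [3.13757138e+00 5.16479736e-04 1.65823295e+00] [ 0.19266014  0.44829632 -0.421404    2.07795245  0.29220405  0.66700186
 -0.3351935 ] 0.07429606030475974 [0.51468753 0.3618244  0.79429656] [-0.04634592 -0.09708408  0.01040332]
```

View pics/w5b.png

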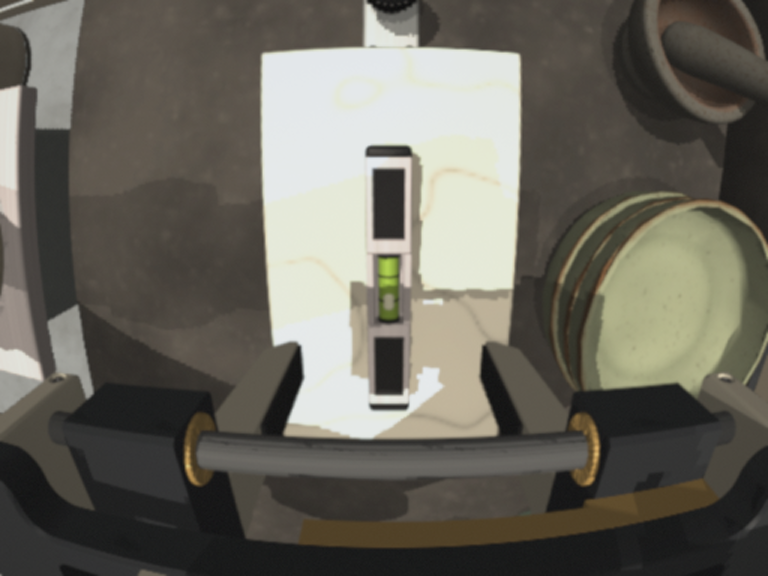

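```bash
python3 - <<'E'
from h import *
crop("pics/w5.png","pics/w5c.png",230,150,290,230,8)
c=cap("wrist")
a=onz(c,388/1.5,147/1.5,.073);b=onz(c,389/1.5,408/1.5,.073);m=(a+b)/2
print(a,b,m,np.linalg.norm(a-b),"mid px",proj(c,m),proj(c,m-[0,0,.005]))
print("knob",onz(c,390/1.5,5/1.5,.07))
rel([.512,.196,.2],1.655)
E
```

```text
[0.51759878 0.09107935 0.073     ] [ 0.5331248  -0.08292023  0.073     ] [0.52536179 0.00407956 0.073     ] 0.1746909027448822 mid px [258.9778753 192.2986744] [258.987183   190.81202282]
knob [0.51092344 0.18128897 0.07      ]
rel [193.4   2.7  -0.6] [0.0021 0.0004 0.0033]
```

View pics/w5c.png

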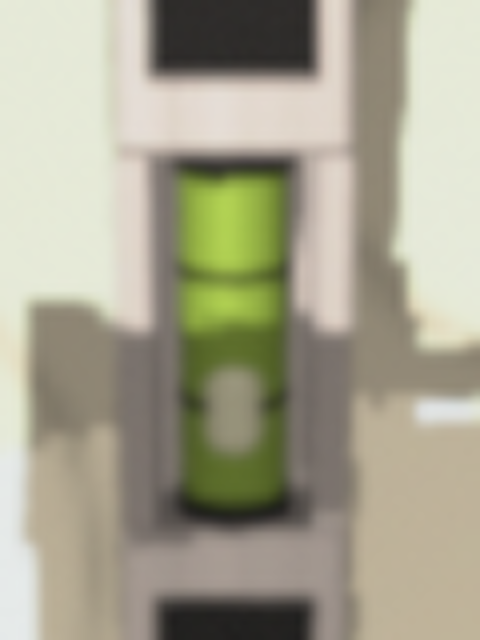

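>>> {"api": "play_rows", "payload": {
  "moves": [
    [[30,0,0,0,0,-0.12,0.8],[60,0,0,0,0,-0.24,0.8],[90,1,0,0,0,-0.36,0.8],[120,2,0,0,0,-0.48,0.8],[150,3,0,0,0,-0.6,0.8],[180,3,0,0,0,-0.72,0.8],[192,3,0,0,0,-0.84,0.8],[192,3,0,0,0,-0.96,0.8],[192,3,0,0,0,-1.08,0.8],[192,3,0,0,0,-1.2,0.8]]
  ]
}}

```text
t: 9.37
tool_pos: [0.511, 0.1952, 0.1965]
tcp_rot: [-3.14, -0.003, 2.866]
wrist_force: [0.5, -0.0, -1.0]
finger_gap: 0.0745
```

```bash
python3 - <<'E'
from h import *
c=cap("wrist","pics/w6.png")
s=readout.get_state();print(s["t"],s["tool_pos"],s["tcp_rot"],s["qpos"],s["finger_gap"],s["wrist_force"],s["moment"])
crop("pics/w6.png","pics/w6b.png",0,0,512,384,1.5)
rel([.511,.194,.2],1.655+2.35)
E
```

```text
9.4167 [0.51115799 0.19469301 0.19635537] [-3.13982066e+00 -2.89593540e-03  2.87388093e+00] [ 0.05326315  0.54736922 -0.74978555  2.02088953  0.52832667  0.77750528
  0.28917252] 0.07455479031306174 [ 1.32915298 -0.42824057 -0.89789748] [ 0.02538443 -0.15490522  0.01832642]
rel [-0.  -0.7 -3.6] [ 1.0000e-04 -3.6000e-03 -1.1311e+00]
```

View pics/w6b.png

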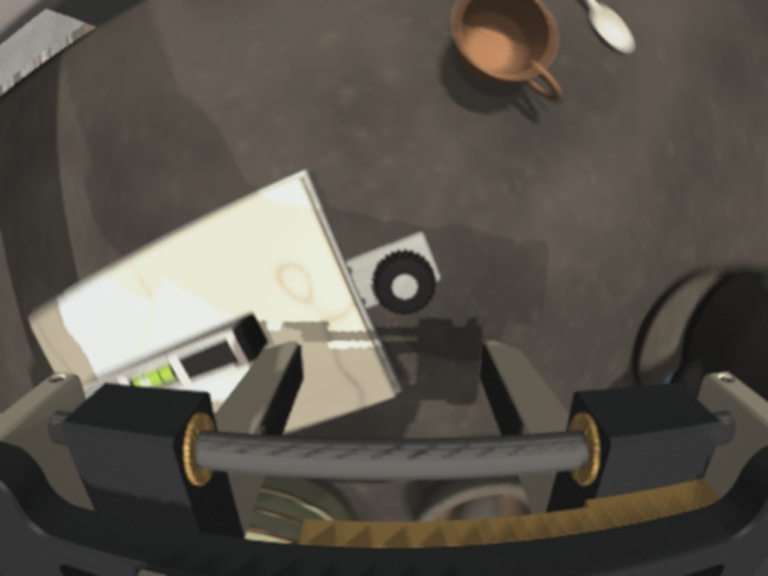

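```bash
python3 - <<'E'
from h import *
c=cap("wrist")
for z in (.06,.072): print("knob",onz(c,404/1.5,282/1.5,z))
d=cap("side","pics/d6.png");c2=cap("scene","pics/s6.png")
crop("pics/d6.png","pics/d6b.png",190,60,350,240,3.3)
crop("pics/s6.png","pics/s6b.png",100,90,260,230,4)
E
```

```text
knob [0.50979838 0.2031238  0.06      ]
knob [0.50649654 0.20368024 0.072     ]
```

View pics/d6b.png

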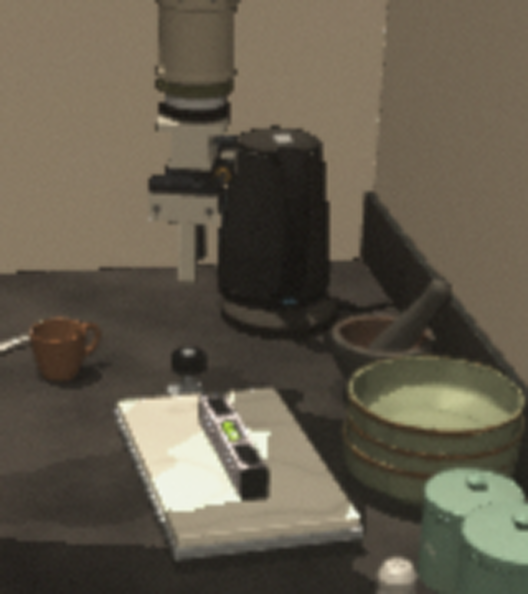

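View pics/s6b.png

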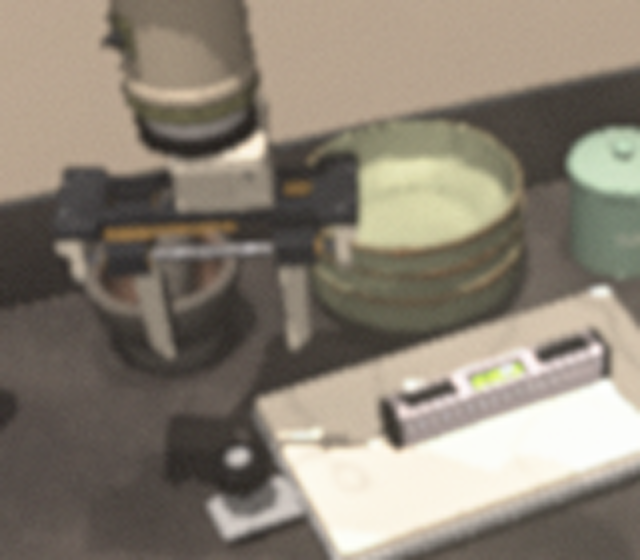

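```bash
python3 - <<'E'
from h import *
w=cap("wrist");d=cap("side");c=cap("scene")
def tri(obs):
    A=np.zeros((3,3));b=np.zeros(3)
    for cm,u,v in obs:
        o,r=ray(cm,u,v);r/=np.linalg.norm(r);P=np.eye(3)-np.outer(r,r);A+=P;b+=P@o
    X=np.linalg.solve(A,b)
    return X,[np.round(proj(cm,X)-[u,v],1) for cm,u,v in obs]
W=(w,405/1.5,288/1.5);C=(c,100+238/4,90+457/4);D=(d,190+188/3.3,60+351/3.3)
print(tri([W,C,D]));print(tri([W,C]));print(tri([C,D]));print(tri([W,D]))
for z in (.06,.072): print(onz(*W,z))
rel([.508,.199,.2],1.655+2.35)
E
```

```text
(array([0.51096393, 0.20312637, 0.0682186 ]), [array([-0.4, -1.4]), array([-0.1, -0.2]), array([0.2, 0. ])])
(array([0.51327622, 0.20274094, 0.06505498]), [array([-0.2,  0. ]), array([-0.1,  0. ])])
(array([0.51002741, 0.20309588, 0.06832347]), [array([-0. , -0.1]), array([-0.,  0.])])
(array([0.51114732, 0.20312611, 0.06873172]), [array([-0.3, -1.1]), array([ 0.3, -0.1])])
[0.51476116 0.2026332  0.06      ]
[0.51128224 0.2032659  0.072     ]
rel [ 4.9  2.9 -2. ] [-1.0000e-04 -6.0000e-04 -1.1487e+00]
```

>>> {"api": "play_rows", "payload": {
  "moves": [
    [[2,7,0,0,0,-0.12,0.8],[2,7,0,0,0,-0.24,0.8],[2,7,0,0,0,-0.36,0.8],[2,7,0,0,0,-0.48,0.8],[2,7,0,0,0,-0.6,0.8],[2,7,0,0,0,-0.72,0.8],[2,7,0,0,0,-0.84,0.8],[2,7,0,0,0,-0.96,0.8],[2,7,0,0,0,-1.08,0.8],[2,7,0,0,0,-1.15,0.8]]
  ]
}}

```text
t: 10.55
tool_pos: [0.5121, 0.202, 0.1982]
tcp_rot: [-3.142, -0.0, -2.27]
wrist_force: [-0.6, -0.6, 0.1]
finger_gap: 0.0745
```

```bash
python3 - <<'E'
from h import *
w=cap("wrist","pics/w7.png")
s=readout.get_state();print(s["t"],s["tool_pos"],s["tcp_rot"],s["qpos"],s["finger_gap"],s["wrist_force"],s["moment"])
crop("pics/w7.png","pics/w7b.png",0,0,512,384,1.5)
print(proj(w,[.511,.203,.07])*1.5)
rel([.511,.203,.2],s["tcp_rot"][2])
E
```

```text
10.6 [0.51208656 0.20191785 0.19807038] [ 3.14142039e+00 -5.31966013e-04 -2.26741576e+00] [ 0.21368099  0.65987699 -1.0544403   2.00429678  0.7344572   0.91954527
  1.2097832 ] 0.07420866631064953 [ 0.44809412 -0.21562605  0.14296154] [ 0.08007089 -0.09066177  0.01295188]
[393.53842369 290.69840646]
rel [-0.1  1.5 -1.9] [ 0.0002 -0.0005 -0.    ]
```

View pics/w7b.png

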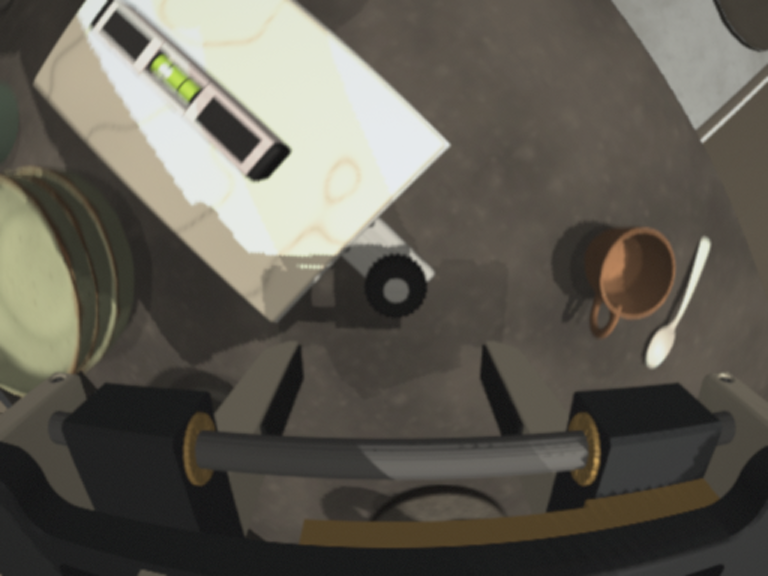

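>>> {"api": "play_rows", "payload": {
  "moves": [
    [[0,2,35,0,0,0,0.8],[0,2,70,0,0,0,0.8],[0,2,100,0,0,0,0.8],[0,2,117,0,0,0,0.8],[0,2,125,0,0,0,0.8],[0,2,127,0,0,0,0.8],[0,2,127,0,0,0,0.7]]
  ]
}}

```text
t: 11.18
tool_pos: [0.5106, 0.2039, 0.0716]
tcp_rot: [3.142, 0.0, -2.275]
wrist_force: [0.4, -0.6, 0.6]
finger_gap: 0.0712
```

```bash
python3 - <<'E'
from h import *
w=cap("wrist","pics/w8.png");d=cap("side","pics/d8.png")
s=readout.get_state();print(s["t"],s["tool_pos"],s["tcp_rot"],s["qpos"],s["finger_gap"],s["wrist_force"],s["moment"])
crop("pics/w8.png","pics/w8b.png",100,100,420,340,2.4)
crop("pics/d8.png","pics/d8b.png",190,60,350,240,3.3)
E
```

```text
11.2833 [0.51105468 0.20394947 0.07254577] [-3.14091501e+00  1.44923144e-03 -2.27516286e+00] [ 0.08450936  0.80392275 -0.87185926  2.09549321  0.98365211  0.72403639
  0.98811723] 0.0664356714471096 [ 0.71200751  0.26760873 -0.02251593] [ 0.0967968  -0.08355982 -0.03029361]
```

View pics/w8b.png

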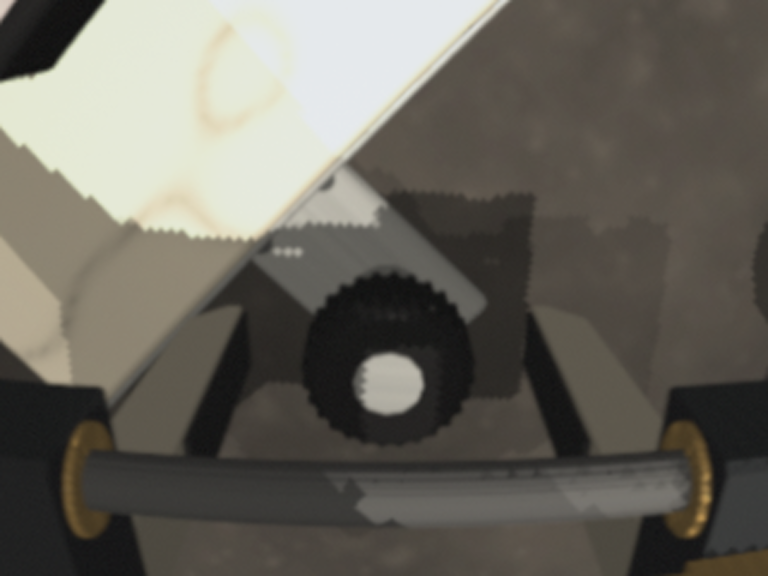

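View pics/d8b.png

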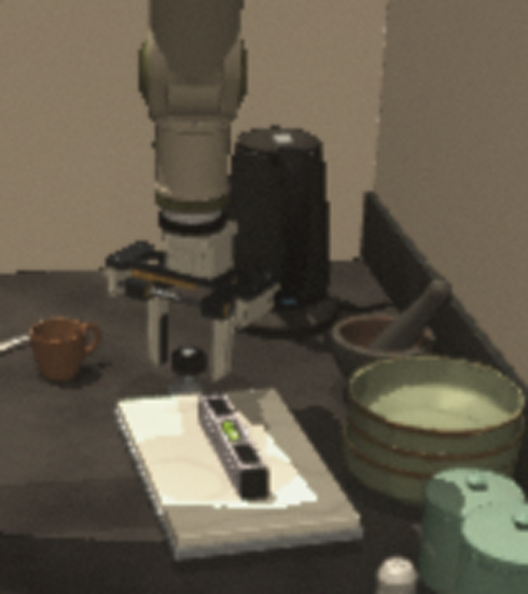

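```bash
python3 - <<'E'
from h import *
w=cap("wrist")
s=readout.get_state();p=s["tool_pos"]
print(proj(w,[p[0],p[1],.07]), onz(w,261.7,259.6,.07)-p)
rel([*onz(w,261.7,259.6,.07)[:2],p[2]],s["tcp_rot"][2])
E
```

```text
[260.70971176 259.97114128] [-0.00056558  0.00017173 -0.00264097]
rel [ 0.2  0.5 -0. ] [-0.0009  0.0016 -0.    ]
```

>>> {"api": "play_rows", "payload": {
  "moves": [
    [[0,0,0,0,0,0,0],[0,0,0,0,0,0,0],[0,0,0,0,0,0,0],[0,0,0,0,0,0,0],[0,0,0,0,0,0,0],[0,0,0,0,0,0,0],[0,0,0,0,0,0,0]]
  ],
  "force": 20
}}

```text
t: 11.92
tool_pos: [0.5104, 0.2037, 0.0716]
tcp_rot: [3.142, 0.0, -2.274]
wrist_force: [-0.5, 0.2, 4.8]
finger_gap: 0.0382
```

```bash
python3 - <<'E'
from h import *
s=readout.get_state();print(s["t"],s["tool_pos"],s["tcp_rot"],s["qpos"],s["finger_gap"],s["wrist_force"],s["moment"])
E
```

```text
11.9167 [0.51044685 0.20369528 0.07163168] [ 3.14156445e+00  2.04257320e-04 -2.27405827e+00] [ 0.08410358  0.80523971 -0.87123998  2.09637482  0.98451985  0.72370423
  0.98810979] 0.03823557711050989 [-0.483067    0.18761529  4.79778544] [0.1055533  0.13351296 0.01826637]
```

>>> {"api": "play_rows", "payload": {
  "moves": [
    [[0,0,0,0,0,0.1,0],[0,0,0,0,0,0.2,0],[0,0,0,0,0,0.3,0],[0,0,0,0,0,0.4,0],[0,0,0,0,0,0.5,0],[0,0,0,0,0,0.6,0],[0,0,0,0,0,0.7,0],[0,0,0,0,0,0.8,0],[0,0,0,0,0,0.9,0],[0,0,0,0,0,1.0,0]]
  ]
}}

```text
t: 12.75
tool_pos: [0.5105, 0.2034, 0.0716]
tcp_rot: [-3.141, 0.0, 3.004]
wrist_force: [-1.0, -0.2, 4.0]
finger_gap: 0.0381
```

```bash
python3 - <<'E'
from h import *
s=readout.get_state();print(s["t"],s["tool_pos"],s["tcp_rot"],s["qpos"],s["finger_gap"],s["wrist_force"],s["moment"])
w=cap("wrist","pics/w9.png");crop("pics/w9.png","pics/w9b.png",0,0,512,384,1.5)
cap("side","pics/d9.png");crop("pics/d9.png","pics/d9b.png",230,165,290,225,8)
E
```

```text
12.75 [0.51048444 0.20343611 0.07160963] [-3.14128267e+00  2.04896472e-04  3.00417652e+00] [-0.05639731  0.72445734 -0.63478519  2.10497916  0.81217467  0.57275853
  0.14756276] 0.038138464803896086 [-1.03272682 -0.1673934   3.99207069] [-0.13530103  0.13408063  0.07043338]
```

View pics/w9b.png

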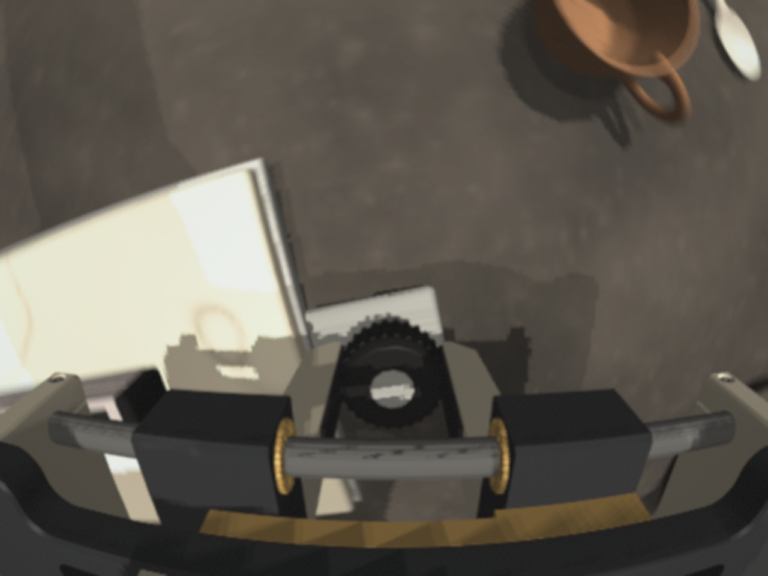

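View pics/d9b.png

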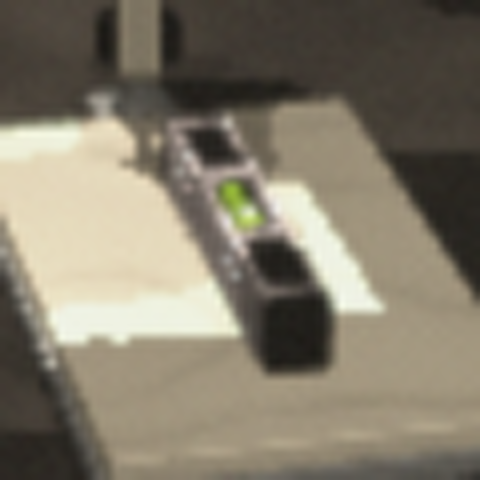

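>>> {"api": "play_rows", "payload": {
  "moves": [
    [[0,0,0,0,0,0.11,0],[0,0,0,0,0,0.22,0],[0,0,0,0,0,0.33,0],[0,0,0,0,0,0.44,0],[0,0,0,0,0,0.55,0],[0,0,0,0,0,0.66,0],[0,0,0,0,0,0.77,0],[0,0,0,0,0,0.88,0],[0,0,0,0,0,0.99,0],[0,0,0,0,0,1.1,0]]
  ]
}}

```text
t: 13.68
tool_pos: [0.5104, 0.2033, 0.0716]
tcp_rot: [-3.141, 0.0, 1.908]
wrist_force: [-2.3, -0.6, 6.3]
finger_gap: 0.0384
```

```bash
python3 - <<'E'
from h import *
s=readout.get_state();print(s["t"],s["tool_pos"],s["tcp_rot"],s["qpos"],s["finger_gap"],s["wrist_force"],s["moment"])
E
```

```text
13.6833 [0.51037772 0.20330554 0.07157175] [-3.14113956e+00  4.01585882e-04  1.90765952e+00] [-0.24522004  0.66708924 -0.34681027  2.11710423  0.51811801  0.4392327
 -0.66145571] 0.03838875415306948 [-2.33066525 -0.63731341  6.2986735 ] [-0.29195082  0.37731789  0.06269303]
```

>>> {"api": "play_rows", "payload": {
  "moves": [
    [[0,0,0,0,0,0.11,0],[0,0,0,0,0,0.22,0],[0,0,0,0,0,0.33,0],[0,0,0,0,0,0.44,0],[0,0,0,0,0,0.55,0],[0,0,0,0,0,0.66,0],[0,0,0,0,0,0.77,0],[0,0,0,0,0,0.88,0],[0,0,0,0,0,0.99,0],[0,0,0,0,0,1.1,0]]
  ]
}}

```text
t: 14.52
tool_pos: [0.5103, 0.2033, 0.0715]
tcp_rot: [-3.141, 0.001, 0.808]
wrist_force: [-1.4, -0.8, 7.0]
finger_gap: 0.0382
```

```bash
python3 - <<'E'
from h import *
s=readout.get_state();print(s["t"],s["tool_pos"],s["tcp_rot"],s["qpos"],s["finger_gap"],s["wrist_force"],s["moment"])
w=cap("wrist","pics/w10.png");crop("pics/w10.png","pics/w10b.png",0,0,512,384,1.5)
cap("side","pics/d10.png");crop("pics/d10.png","pics/d10b.png",230,165,290,225,8)
E
```

```text
14.5167 [0.51028357 0.2032551  0.0715458 ] [-3.14134076e+00  8.50879639e-04  8.07670635e-01] [-0.43321514  0.64745454 -0.07170441  2.12943613  0.12008827  0.36925361
 -1.36567193] 0.038244073171145136 [-1.42675647 -0.80684634  6.95088133] [-0.27235345  0.39673853  0.05754759]
```

View pics/w10b.png

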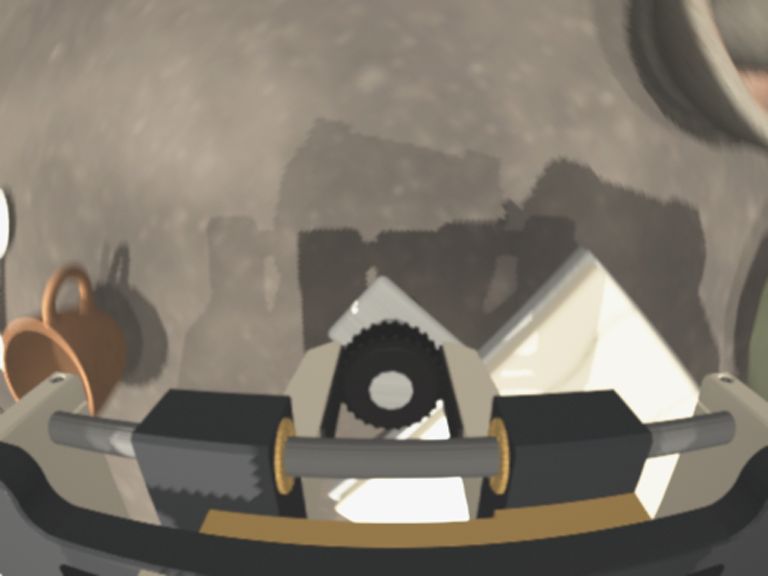

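View pics/d10b.png

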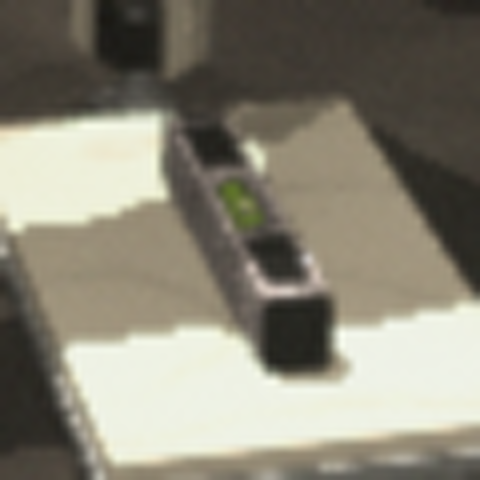

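>>> {"api": "play_rows", "payload": {
  "moves": [
    [[0,0,0,0,0,0.11,0],[0,0,0,0,0,0.22,0],[0,0,0,0,0,0.33,0],[0,0,0,0,0,0.44,0],[0,0,0,0,0,0.55,0],[0,0,0,0,0,0.66,0],[0,0,0,0,0,0.77,0],[0,0,0,0,0,0.88,0],[0,0,0,0,0,0.99,0],[0,0,0,0,0,1.04,0]]
  ]
}}

```text
t: 15.45
tool_pos: [0.5102, 0.2033, 0.0716]
tcp_rot: [3.141, 0.001, -0.233]
wrist_force: [-2.3, -1.3, 8.0]
finger_gap: 0.0385
```

>>> {"api": "play_rows", "payload": {
  "moves": [
    [[0,0,0,0,0,0,0.5],[0,0,0,0,0,0,0.7],[0,0,0,0,0,0,0.8],[0,0,0,0,0,0,0.8],[0,0,0,0,0,0,0.8],[0,0,-20,0,0,0,0.8],[0,0,-60,0,0,0,0.8],[0,0,-100,0,0,0,0.8],[0,0,-130,0,0,0,0.8],[0,0,-130,0,0,0,0.8]]
  ]
}}

```text
t: 16.28
tool_pos: [0.513, 0.204, 0.2068]
tcp_rot: [-3.136, -0.006, -0.231]
wrist_force: [0.1, 0.4, -0.2]
finger_gap: 0.0747
```

```bash
python3 - <<'E'
from h import *
s=readout.get_state();print(s["t"],s["tool_pos"],s["tcp_rot"],s["qpos"],s["finger_gap"],s["wrist_force"],s["moment"])
cap("side","pics/d11.png");crop("pics/d11.png","pics/d11b.png",240,175,280,215,12)
rel([.52,-.08,.25],1.658)
E
```

```text
16.2833 [0.5129787  0.20404522 0.20676411] [-3.13622153 -0.00611797 -0.23094691] [-0.6915124   0.45099679  0.2952053   2.05348805 -0.21009455  0.65674531
 -2.05983141] 0.07473282324121962 [ 0.05904819  0.40309327 -0.24600123] [ 0.02856168 -0.04548979  0.04864519]
rel [ 72.9 274.5 -46.5] [ 1.3000e-03 -6.5000e-03 -1.8884e+00]
```

View pics/d11b.png

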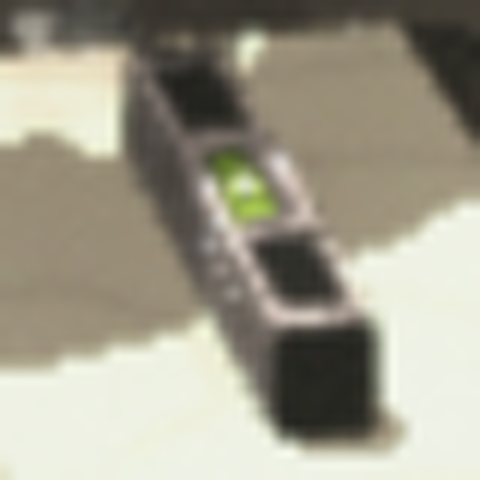

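>>> {"api": "play_rows", "payload": {
  "moves": [
    [[7,25,0,0,0,-0.12,0.5],[14,50,0,0,0,-0.24,0.5],[20,75,0,0,0,-0.36,0.5],[27,100,0,0,0,-0.48,0.5],[34,125,0,0,0,-0.6,0.5],[40,150,0,0,0,-0.72,0.5],[47,175,0,0,0,-0.84,0.5],[54,200,0,0,0,-0.96,0.5],[60,225,0,0,0,-1.08,0.5],[66,245,0,0,0,-1.2,0.5]]
  ]
}}

```text
t: 17.17
tool_pos: [0.5177, -0.052, 0.2001]
tcp_rot: [-3.14, 0.001, 0.974]
wrist_force: [1.1, -0.1, -0.5]
finger_gap: 0.0466
```

```bash
python3 - <<'E'
from h import *
s=readout.get_state();print(s["t"],s["tool_pos"],s["tcp_rot"],s["qpos"],s["finger_gap"],s["wrist_force"],s["moment"])
rel([.5295,-.05,.2],1.658)
E
```

```text
17.1667 [ 0.51769121 -0.05203239  0.20011825] [-3.13972967e+00  1.10844815e-03  9.74464482e-01] [ 0.04072054  0.41769796 -0.06744686  2.10447577  0.04657845  0.62293795
 -0.65517358] 0.046575045099216034 [ 1.07367408 -0.07297607 -0.46119847] [-0.00317106 -0.03531325 -0.02761512]
rel [8.3 8.6 0.1] [-2.200e-03  4.000e-04 -6.835e-01]
```

>>> {"api": "play_rows", "payload": {
  "moves": [
    [[8,9,0,0,0,-0.12,0.2],[8,9,0,0,0,-0.24,0.1],[8,9,0,0,0,-0.36,0],[8,9,0,0,0,-0.48,0],[8,9,0,0,0,-0.6,0],[8,9,0,0,0,-0.684,0],[8,9,0,0,0,-0.684,0],[8,9,0,0,0,-0.684,0]]
  ]
}}

```text
t: 17.83
tool_pos: [0.5301, -0.0487, 0.2004]
tcp_rot: [-3.14, -0.001, 1.65]
wrist_force: [-0.2, -0.3, 0.1]
finger_gap: 0.0012
```

```bash
python3 - <<'E'
from h import *
s=readout.get_state();print(s["t"],s["tool_pos"],s["tcp_rot"],s["qpos"],s["finger_gap"],s["wrist_force"],s["moment"])
w=cap("wrist","pics/w12.png");crop("pics/w12.png","pics/w12b.png",0,0,512,384,1.5)
crop("pics/w12.png","pics/w12c.png",230,110,290,190,7)
E
```

```text
17.8333 [ 0.53008052 -0.04874312  0.20042728] [-3.14004396e+00 -9.38914798e-04  1.65006286e+00] [ 0.1752637   0.43974606 -0.26050974  2.07012315  0.17967011  0.65419414
 -0.12546975] 0.0012406114012260797 [-0.19794156 -0.29208562  0.13643635] [-0.0288018  -0.0577252   0.00422097]
```

View pics/w12b.png

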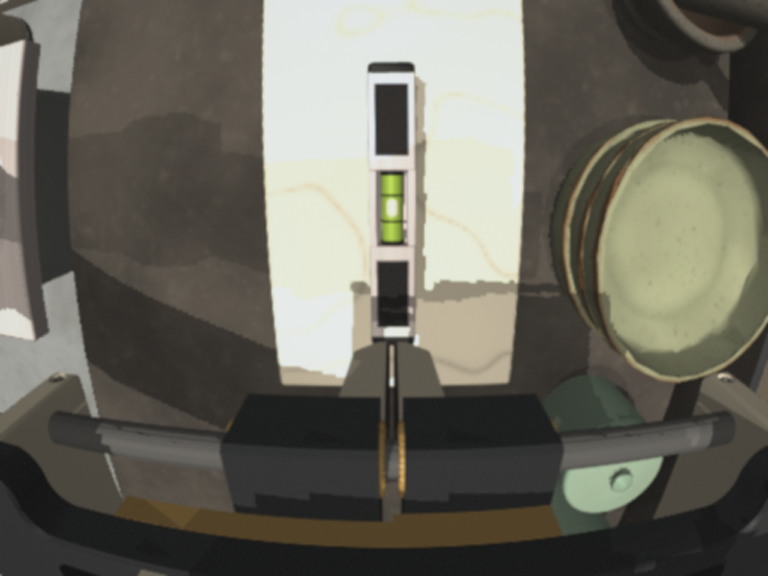

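View pics/w12c.png

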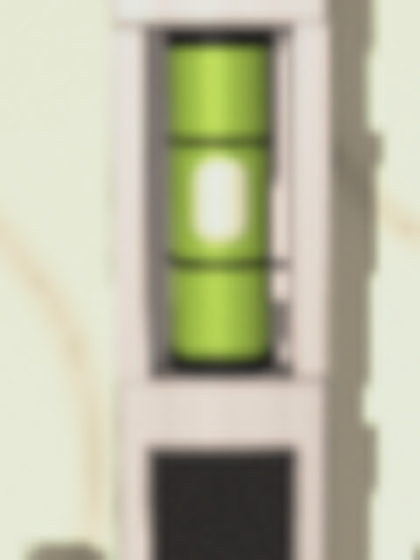

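```bash
python3 - <<'E'
from h import *
w=cap("wrist");s=readout.get_state()
a=onz(w,391/1.5,64/1.5,.073);b=onz(w,392/1.5,340/1.5,.073);m=(a+b)/2
u=(a-b)/np.linalg.norm(a-b)
print(m,u,np.linalg.norm(a-b)); d=s["tool_pos"]-m; print("along",d@u,"across",d[0]*u[1]-d[1]*u[0])
print("vial",onz(w,392/1.5,208/1.5,.07))
# slab far corners & edges
for p in [(264,140),(523,140),(275,330),(515,330)]: print(onz(w,p[0]/1.5,p[1]/1.5,.04)[:2])
E
```

```text
[0.52600026 0.00382903 0.073     ] [-0.0819942   0.99663281  0.        ] 0.17300714251361818
along -0.0526596630710088 across 9.274698790747576e-06
vial [0.52638512 0.00249056 0.07      ]
[0.43597928 0.0411188 ]
[0.61183233 0.0551348 ]
[ 0.44693215 -0.09610449]
[ 0.62509137 -0.08211788]
```

Bubble centred (about 0.25 mm off), TCP over the near rubber pad. Lowering to press.

>>> {"api": "play_rows", "payload": {
  "moves": [
    [[0,0,30,0,0,0,0],[0,0,60,0,0,0,0],[0,0,80,0,0,0,0],[0,0,90,0,0,0,0],[0,0,94,0,0,0,0],[0,0,95,0,0,0,0],[0,0,96,0,0,0,0],[0,0,96,0,0,0,0]]
  ],
  "force": 20
}}

```text
t: 18.6
tool_pos: [0.5312, -0.0486, 0.1063]
tcp_rot: [3.14, 0.0, 1.653]
wrist_force: [0.6, -1.0, 1.1]
finger_gap: 0.0004
```

```bash
python3 - <<'E'
from h import *
s=readout.get_state();print(s["t"],s["tool_pos"],s["tcp_rot"],s["finger_gap"],s["wrist_force"],s["moment"])
E
```

```text
18.6 [ 0.53119289 -0.04858895  0.10628922] [3.14008011e+00 2.03377129e-04 1.65251244e+00] 0.00043794381382898374 [ 0.59322606 -1.00065452  1.08106409] [-0.03063262 -0.0524002  -0.03666659]
```

>>> {"api": "play_rows", "payload": {
  "moves": [
    [[0,0,0.5,0,0,0,0],[0,0,1,0,0,0,0],[0,0,1.5,0,0,0,0],[0,0,2,0,0,0,0],[0,0,2.5,0,0,0,0],[0,0,3,0,0,0,0],[0,0,3.5,0,0,0,0],[0,0,3.5,0,0,0,0],[0,0,3.5,0,0,0,0]]
  ]
}}

```text
t: 19.35
tool_pos: [0.5306, -0.0486, 0.1018]
tcp_rot: [-3.141, -0.0, 1.653]
wrist_force: [0.0, 1.1, 0.1]
finger_gap: 0.0007
```

>>> {"api": "play_rows", "payload": {
  "moves": [
    [[0,0,0.5,0,0,0,0],[0,0,1,0,0,0,0],[0,0,1.5,0,0,0,0],[0,0,1.5,0,0,0,0],[0,0,1.5,0,0,0,0]]
  ]
}}

```text
t: 19.77
tool_pos: [0.5306, -0.0486, 0.1003]
tcp_rot: [-3.141, -0.0, 1.653]
wrist_force: [-0.1, -0.0, -0.4]
finger_gap: 0.0007
```

>>> {"api": "play_rows", "payload": {
  "moves": [
    [[0,0,0.5,0,0,0,0],[0,0,0.5,0,0,0,0],[0,0,0.5,0,0,0,0]]
  ]
}}

```text
t: 20.02
tool_pos: [0.5306, -0.0486, 0.0999]
tcp_rot: [-3.142, 0.0, 1.653]
wrist_force: [0.7, -0.6, 0.1]
finger_gap: 0.0005
```

>>> {"api": "play_rows", "payload": {
  "moves": [
    [[0,0,0.3,0,0,0,0],[0,0,0.6,0,0,0,0],[0,0,0.6,0,0,0,0]]
  ]
}}

```text
t: 20.27
tool_pos: [0.5306, -0.0486, 0.0994]
tcp_rot: [3.142, 0.0, 1.653]
wrist_force: [-0.5, 0.7, 2.7]
finger_gap: 0.0004
```

>>> {"api": "play_rows", "payload": {
  "moves": [
    [[0,0,0.3,0,0,0,0],[0,0,0.6,0,0,0,0],[0,0,0.6,0,0,0,0]]
  ]
}}

```text
t: 20.52
tool_pos: [0.5307, -0.0486, 0.0994]
tcp_rot: [3.141, 0.0, 1.653]
wrist_force: [-2.4, -0.5, 10.7]
finger_gap: 0.0003
```

>>> {"api": "play_rows", "payload": {
  "moves": [
    [[0,0,0,0,0,0,0],[0,0,0,0,0,0,0],[0,0,0,0,0,0,0],[0,0,0,0,0,0,0],[0,0,0,0,0,0,0],[0,0,0,0,0,0,0],[0,0,0,0,0,0,0],[0,0,0,0,0,0,0],[0,0,0,0,0,0,0],[0,0,0,0,0,0,0]]
  ]
}}

```text
t: 21.35
tool_pos: [0.5307, -0.0486, 0.0994]
tcp_rot: [3.141, 0.0, 1.653]
wrist_force: [-1.6, 1.1, 9.7]
finger_gap: 0.0002
```

>>> {"api": "play_rows", "payload": {
  "moves": [
    [[0,0,0,0,0,0,0],[0,0,0,0,0,0,0],[0,0,0,0,0,0,0],[0,0,0,0,0,0,0],[0,0,0,0,0,0,0],[0,0,0,0,0,0,0],[0,0,0,0,0,0,0],[0,0,0,0,0,0,0],[0,0,0,0,0,0,0],[0,0,0,0,0,0,0]]
  ]
}}

```text
t: 22.18
tool_pos: [0.5306, -0.0486, 0.0994]
tcp_rot: [3.141, 0.0, 1.653]
wrist_force: [-1.0, 0.4, 10.0]
finger_gap: 0.0004
```

```bash
python3 - <<'E'
from h import *
w=cap("wrist","pics/w13.png");crop("pics/w13.png","pics/w13b.png",200,80,320,280,3)
s=readout.get_state();print(s["t"],s["tool_pos"],s["finger_gap"],s["wrist_force"],s["moment"])
cap("side","pics/d13.png");crop("pics/d13.png","pics/d13b.png",190,100,350,240,4)
F=[]
for i in range(4): cap("scene","pics/s13.png" if i==3 else None); F.append(readout.get_state()["wrist_force"][2])
print(F)
E
```

```text
22.2333 [ 0.53065681 -0.0486309   0.09934645] 0.0001834614208464696 [-2.71779705  0.09734429  9.14274899] [-0.02618762  0.44396889 -0.02155751]
[np.float64(10.5946720640713), np.float64(9.68644309441596), np.float64(9.553267857626482), np.float64(10.170743349627365)]
```

View pics/w13b.png

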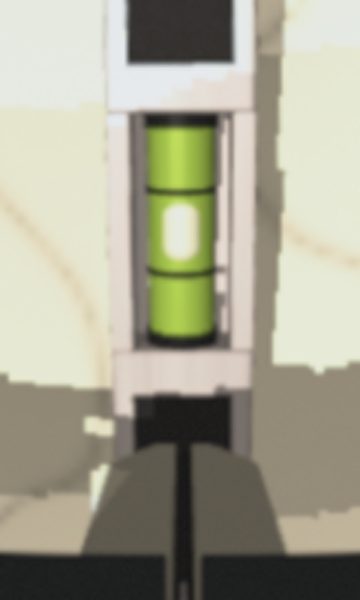

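View pics/d13b.png

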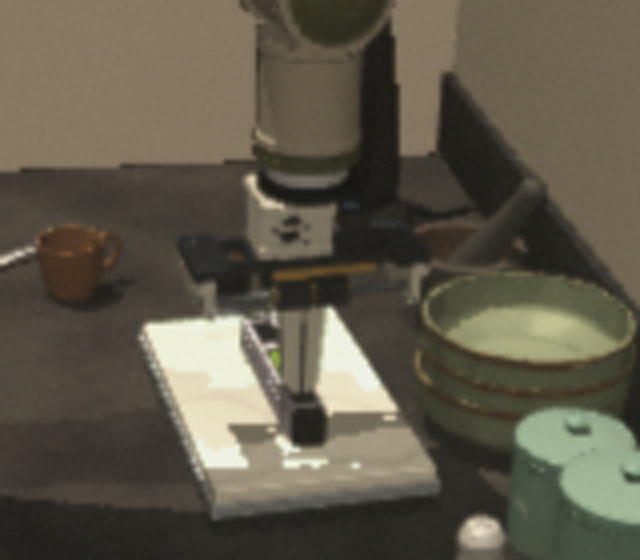

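View pics/s13.png

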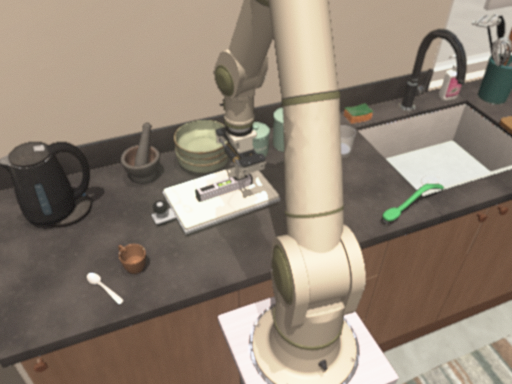

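```bash
python3 - <<'E'
from cell import workorder, readout
print(workorder.hand_in()); print(readout.get_state()["wrist_force"])
E
```

```text
the job is handed in; nothing more can be done
None
the job is handed in; nothing more can be done
```

The job is handed in, with the fingers pressing the level onto the slab and the bubble between its lines. No verdict came back.

- **Setting down:** I gripped the level across its width and lowered it onto the middle of the slab, with about 16 N of contact while still held. Then I let go.
- **Levelling:** the bubble stood about 9 mm towards the end away from the screw. I turned the knob about 4.24 rad clockwise in one grip and released it.
- **Before pressing:** with nothing touching the level, the bubble stood about 0.25 mm off the middle.
- **Pressing:** the closed fingers pressed on the rubber pad at the end away from the screw. The push held steady at 9 to 10.7 N over about two seconds.
- **Last pictures:** the bubble was within about 0.3 mm of the middle. The slab, cup and salt shaker showed no visible shift; the arm partly hid the tumbler in the last scene picture. The clock stood at about 22 s.

Two things were less certain:

- **Slab position:** my estimates of the slab's centre along its length differed by up to about 15 mm between cameras, inside the 60 mm allowance.
- **Sideways tilt:** I did not measure the slab's tilt across its width.

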